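Garlic into the soup pot, then hold the sieve over it for straining

ROBOT

A 6-joint arm with a two-finger parallel gripper is mounted at the origin on a cart in front of the work surface, level with it; the furniture and walls round the work are solid. World frame = base frame: x ahead of the robot, y to its left, z up, the work surface at z = 0. Lengths are in mm, angles in degrees, forces in N, time in s.
With the tool pointing down it reaches from about 375 to 975 mm from the base axis. Payload 3.8 kg.
Tool frame: the origin (TCP) lies at the very end of the fingers, on their centre line; the grasp point (between the pads) lies 19 mm behind it; z points along the fingers, y is the direction in which the jaws open and shut (so a half turn about z gives the same grasp; the last joint's range is limited). The gripper opens to 88 mm and grips with 3 to 60 N. Pads are 18 mm wide; open, the fingers measure 123 mm over their backs; the gripper's body (75 mm by 187 mm) begins 45 mm behind the grasp point.
Start: joints at [-2.114, 15.12, 91.902, -0, 72.978, -2.114], TCP at [674.995, -0.002, 238.706] pointing down, gripper open.
Joint ranges: [-150.88, 150.88], [-54.13, 125.18], [17.81, 147.31], [-75.09, 255.09], [0, 152.58], [-146.25, 146.25]. Speed limits (degrees/s): [147.25, 147.25, 180, 180, 180, 180].

INTERFACE

Orientations are given as [roll, pitch, yaw] about the fixed x, y, z axes, in that order (R = Rz(yaw) Ry(pitch) Rx(roll)).
In Python, from station import * gives the robot as it stands.
- The arm moves only by the tool carry_out, never from a script. Its argument "steps" is a list of rows, each an object with "delta_pos": the shift along the world's x, y, z in cm, a list of three; "yaw": the turn about the world's z in rad. A call has 1 to 12 rows; each row shifts and turns the pose as measured when the row begins; what a row does not reach is not made up. A row lasts 1/8 s, in which the tool goes at most 62.5 mm and 10.7 degrees, less where a joint would pass 70% of its speed; a pose out of reach is approached as far as the arm can. A call with a gripper value outside its range is refused whole. "fingers" is the finger opening in cm, from 0 to 8.81, set as the call begins (left out, the last holds). The fingers move at their own pace and stop on an object; "newtons" is the grip in N (left out, the last holds). Time passes only in rows, so rows that do not move let the fingers close. It gives the time, the measured TCP pose, the force and the opening at its end, in the units of the state.
- state(): the state, without advancing time (a new reading comes with each control period).
- read_camera(name): name is "scene" or "side" or "wrist"; returns a dict with "color" (420x560x3 uint8, red, green, blue), "z_map" (420x560 float32, mm along the optical axis (not along the pixel's ray), 0 where there is no reading), "fx", "fy", "cx", "cy" (pixels), "eye" and "orientation" of the camera in the world. Camera axes: x right, y down, z forward; pixel columns grow to the right and rows downward; lengths in mm; the calibration is good to about 2 mm. A picture is of the moment at which its call begins.
- close_job(): hands the job in, once; it reports no verdict.
The state is a dict: "t": time; "q": joint angles; "dq": joint speeds; "tau": joint torques, N m; "position": TCP position; "ee_rot": TCP orientation; "contact_force": force on the tool from outside, world axes, zero at the start; "wrist_torque": the same for the moment, N m; "grip_width": opening from 0.0 (shut) to 1.0 (fully open).
Only numpy, scipy, OpenCV 4.12 (cv2) and the standard library are available. Lean on these libraries where they do the work, as an engineer would, in place of code of your own. Each camera call takes 0.05 s, during which the arm holds its last target. There are 200 camera calls.

TASK

I am about to strain stock into the soup pot. First put the garlic bulb in the pot: lower it gently right down to the bottom before you let go, so that it does not drop. Then take the wire sieve off its hook on the utensil stand, turn it level with its open side up and hold it over the middle of the pot, a few centimetres clear of the rim and touching nothing else; finish while still holding it there, and leave the pot, the whisk and everything else where they are.

Things in the scene. Friction and masses are not known exactly. Their poses are not given: they have to be found in the camera images.
- garlic: A pale garlic bulb, 60 mm across and 58 mm high with a narrow pointed top, standing on its root end on the worktop; the only garlic there, 0.04 kg. Origin at the centre of its underside, z up.
- pot: A wide grey steel soup pot, loose on the worktop, 1.2 kg: round, 190 mm across outside, 182 mm across the mouth inside, 85 mm high, walls 4 mm, floor 5 mm thick and hard. Two loop handles, at its +y and -y, reach 132 mm from the axis, at 63 mm height. Origin at the centre of its underside, z up the axis.
- stand: The utensil stand, fixed: dark wooden foot 150 (x) by 250 (y) by 16 mm, steel column 343 mm high 45 mm behind the foot's centre (+x), cross bar along y at 321 mm with two hooks at y = +-75 mm. They point to the front (-x, roughly to the robot): dip at x = -6 mm, 310 mm high, tip at x = -23 mm, turned up 10 mm above the dip. Origin: centre of the foot's underside.
- sieve: The wire sieve: round bowl of steel mesh, 89 mm across the rim, 34 mm deep, with a straight black handle; 0.09 kg. It starts hanging, handle upright, from one of the stand's two hooks (either), open side to the stand's front. Origin: centre of the rim circle; z straight out of the open side; the handle leaves the rim at x = -42 mm and runs to -x, raised 30 degrees from the rim's plane.
- sieve_grip (a point): A point to hold on the sieve's handle, 35 mm from the rim; handle a rounded bar 16 mm wide (y) by 12 mm thick, from 10 to 155 mm along; then a wire loop, 21 mm wide, 37 mm long, hung on the hook 190 mm from the rim. To unhook: raise the sieve 18 mm (12 to 25), then draw it 30 mm or more to the stand's front. Axes as the sieve's. Hanging, it can swing a little.
- whisk: A balloon whisk with a black handle and wires 53 mm across, hanging from the stand's other hook, 150 mm beside the sieve; stays there. Origin 16 mm in front of its axis, 43 mm above its lower end; z up.
- lemon: A yellow lemon, 78 x 55 x 56 mm, lying on the worktop; stays there. Origin at its underside.
- onion: A brown onion, 75 mm across, 77 mm high; stays there. Origin at its underside.
- salt_shaker: A glass salt shaker, 44 mm across, 90 mm high; stays there. Origin at its underside.
- honey_jar: A honey jar with a grey lid, 71 mm across, 110 mm high; stays there. Origin at its underside.
Things that resemble listed ones, but are neither listed nor needed, are in the scene too. Leave any blue or turquoise look-alike of the garlic alone.

How it is judged (in metres and radians):
On the way, in this order (a step that is already met when the one before it is completed fails the run):
1. the garlic, still between the fingers, is down within 20 mm of the pot's inner floor (horizontal distance between garlic and pot below 0.08 m and z of garlic in the frame of pot below 0.025 m and contact force between garlic and the fingers above 0.3 N), for 0.05 s.
2. the garlic lies in the pot, let go and still (horizontal distance between garlic and pot below 0.085 m and z of garlic in the frame of pot below 0.045 m and contact force between garlic and the fingers below 0.05 N and linear speed of garlic below 0.03 m/s), for 0.2 s.
3. the sieve is held in the fingers, off its hook and over 80 mm from where it hung (contact force between sieve and the fingers above 0.5 N and contact force between sieve and stand below 0.05 N and distance of sieve from where it was at the start of the episode above 0.08 m), for 0.2 s.
At the end, for the whole second after the job is handed in: sieve held still in the fingers alone, open side up, level within 15 deg, centred on the pot within 40 mm, its rim 40 to 135 mm above the pot's rim, touching nothing else; garlic in the pot, let go; pot upright, pot and whisk within 50 mm of their places (horizontal distance between garlic and pot below 0.085 m and z of garlic in the frame of pot below 0.045 m and angle between sieve's own z axis and vertical below 0.26 rad and horizontal distance between sieve and pot below 0.04 m and height (world z) of sieve between 0.125 and 0.22 m and contact force between sieve and the fingers above 0.5 N and linear speed of sieve below 0.02 m/s and contact force between sieve and pot below 0.05 N and contact force between sieve and stand below 0.05 N and contact force between sieve and whisk below 0.05 N and contact force between sieve and garlic below 0.05 N and angle between pot's own z axis and vertical below 0.1 rad and distance of each of pot, whisk from where it was at the start of the episode below 0.05 m and contact force between garlic and the fingers below 0.05 N); the arm keeps its last pose, push and grip.
It fails at once if the garlic is slammed or pressed onto the pot with over 40 N (contact force between garlic and pot above 40 N).
It fails at once if the pot is shoved over 50 mm or tipped over 15 degrees (distance of pot from where it was at the start of the episode above 0.05 m or angle between pot's own z axis and vertical above 0.26 rad).
It fails at once if the whisk is knocked or taken off its hook (moved over 80 mm) (distance of whisk from where it was at the start of the episode above 0.08 m).
It fails at once if the lemon, onion, salt shaker or honey jar is moved over 50 mm (distance of any of lemon, onion, salt_shaker, honey_jar from where it was at the start of the episode above 0.05 m).
It also fails if it takes over 64 s, if anything falls off the work surface, if the arm or the gripper's body presses on something with over 40 N, if the wrist force passes 120 N, or if a joint passes its speed limit or range.

## Working session

There is one attempt and no reset: what is moved stays moved. The work goes in short steps, Python scripts to look and compute and a tool call to move; the robot and the scene stay as the last step left them, time stands still between calls to the robot, and variables do not carry over. Pictures are saved under pics/ and viewed, about 8 in all and at most 12, crops included, and the job is handed in when it is done.

Besides the shell and the picture viewer there is one more tool, called after ">>>" as name(argument=value, ...) on one line, values as JSON. carry_out: Moves the arm, as the interface text tells. Its arguments: {"type":"object","properties":{"steps":{"type":"array","items":{"type":"object","properties":{"delta_pos":{"type":"array","items":{"type":"number"}},"yaw":{"type":"number"}}}},"fingers":{"type":"number"},"newtons":{"type":"number"}},"required":["steps"]}

```bash
mkdir -p pics; cat > h.py <<'E'
from station import *
import numpy as np, cv2
from scipy.spatial.transform import Rotation as Ro
def rot(o):
    o=np.array(o,float)
    return o if o.shape==(3,3) else Ro.from_euler('xyz',o,degrees=True).as_matrix()
def cloud(c):
    z=c['z_map'];v,u=np.indices(z.shape)
    p=np.stack([(u-c['cx'])/c['fx']*z,(v-c['cy'])/c['fy']*z,z],-1)
    w=p@rot(c['orientation']).T+np.array(c['eye']); w[z==0]=np.nan
    return w
def save(c,n): cv2.imwrite('pics/'+n,cv2.cvtColor(c['color'],cv2.COLOR_RGB2BGR))
E
python3 - <<'E'
from h import *
import pickle
for n in ('scene','side'):
    c=read_camera(n); save(c,n+'0.png'); pickle.dump(c,open(n+'0.pkl','wb'))
    print(n,c['eye'],c['orientation'],c['fx'],c['cx'],c['cy'])
print(state())
E
```

```text
scene [ -24.08723608 -479.86591329  737.3437766 ] [-128.45784184    1.03641805  -44.16194295] 379.50997815333363 276.4085520691531 215.2407300709256
side [ 399.55511701 1099.53247682  681.89603269] [-119.80103468   -0.7597003  -172.70268449] 474.7658151798604 283.6086621414927 207.67915577566913
{'t': 0.1, 'q': array([-2.11545711e+00,  1.51637509e+01,  9.19735810e+01, -3.01730141e-04,
        7.29777634e+01, -2.11354104e+00]), 'dq': array([ 0.01396827,  0.00895101, -0.18054522, -0.04203949, -0.02587217,
        0.0828975 ]), 'tau': array([ 2.09863060e-04, -5.03614998e+01, -3.58072400e+01,  7.29403482e-02,
        2.32994242e-02, -8.27531630e-05]), 'position': array([6.74353387e+02, 5.67910384e-03, 2.37523917e+02]), 'ee_rot': array([-1.79884972e+02, -3.95655954e-03,  8.99981686e+01]), 'contact_force': array([-0.53372634,  0.20928905, -0.36886281]), 'wrist_torque': array([ 0.02156911, -0.00086434,  0.01465728]), 'grip_width': 1.0022289386240897}
```

View pics/scene0.png

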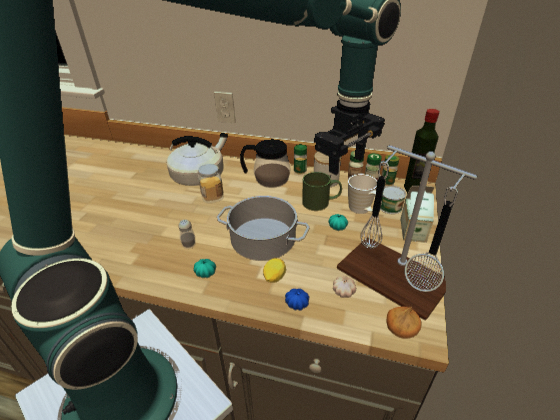

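View pics/side0.png

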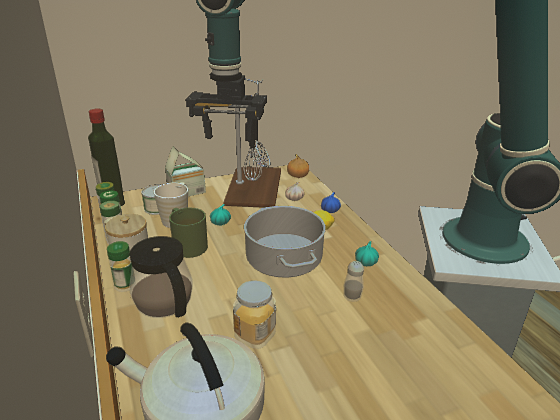

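The scene picture shows the pot at (262,228), garlic at (345,287), the sieve on the right hook with its bowl at (425,270), and the whisk at (373,230). The onion is at (404,320). The side view agrees, with the pot at (284,240) and the garlic at (295,192).

```bash
python3 - <<'E'
from h import *
import pickle
S=pickle.load(open('scene0.pkl','rb'));D=pickle.load(open('side0.pkl','rb'))
W=cloud(S);V=cloud(D)
def box(P,u0,u1,v0,v1,zlo,zhi):
    p=P[v0:v1,u0:u1].reshape(-1,3);p=p[np.isfinite(p).all(1)];p=p[(p[:,2]>zlo)&(p[:,2]<zhi)];return p
def rep(n,p):
    if len(p): print(n,len(p),'min',p.min(0).round(),'max',p.max(0).round(),'med',np.median(p,0).round())
for n,b in dict(garlic=(330,360,272,300,6,80),lemon=(260,290,255,285,6,80),onion=(384,424,300,338,6,100),salt=(175,198,215,250,6,120),honey=(195,225,160,202,6,140),blue=(282,312,285,312,6,80),teal1=(190,218,255,280,6,80),teal2=(325,352,210,232,6,80)).items(): rep('S '+n,box(W,*b))
for n,b in dict(garlic=(284,306,182,203,6,80),lemon=(313,337,206,232,6,80),onion=(285,312,153,180,6,100)).items(): rep('D '+n,box(V,*b))
def circ(p):
    A=np.c_[2*p[:,:2],np.ones(len(p))];s=np.linalg.lstsq(A,(p[:,:2]**2).sum(1),rcond=None)[0];return s[:2],np.sqrt(s[2]+s[0]**2+s[1]**2)
for P,b in((W,(228,298,195,260)),(V,(244,325,205,272))):
    p=box(P,*b,79,92); c,r=circ(p)
    for _ in range(4):
        d=abs(np.hypot(*(p[:,:2]-c).T)-r);p=p[d<6];c,r=circ(p)
    print('pot rim',c,r,len(p))
    k=box(P,*((215,312,195,265)if P is W else(235,335,205,280)),56,70);k=k[(np.hypot(*(k[:,:2]-c).T)>104)&(np.hypot(*(k[:,:2]-c).T)<140)];
    dd=k[:,:2]-c; a=np.arctan2(dd[:,1],dd[:,0]); print('handles ang',np.degrees(np.angle(np.exp(2j*a).mean())/2),len(k))
# stand foot
p=box(W,335,450,240,318,10,22); 
hsv=cv2.cvtColor(S['color'],cv2.COLOR_RGB2HSV)
m=(hsv[...,2]<110)&(W[...,2]>10)&(W[...,2]<22); m[:,:335]=0;m[:240]=0
p=W[m][:,:2].astype(np.float32);print('foot',cv2.minAreaRect(p),len(p))
m=(W[...,2]>250)&(W[...,2]<360)&(W[...,0]<1100);m[:,:380]=0;m[:145]=0
# top: bar
p=W[m];
for z in range(110,360,10):
    q=box(W,395,490,140,300,z,z+10);q=q[(q[:,0]<1000)]
    if len(q):print(z,len(q),q.min(0).round()[:2],q.max(0).round()[:2],q.mean(0).round()[:2])
E
```

```text
S garlic 464 min [ 486. -171.    6.] max [ 587. -105.   57.] med [ 507. -146.   32.]
S lemon 524 min [394. -15.   6.] max [493.  83.  57.] med [424.   6.  40.]
S onion 1151 min [ 484. -337.    6.] max [ 618. -245.   75.] med [ 513. -303.   43.]
S salt 364 min [321. 254.   6.] max [361. 286.  89.] med [335. 263.  51.]
S honey 1042 min [491. 376.   6.] max [663. 537. 112.] med [528. 403.  70.]
S blue 416 min [ 378. -117.   10.] max [430. -61.  58.] med [397. -96.  35.]
S teal1 342 min [282. 122.  12.] max [336. 175.  58.] med [303. 139.  34.]
S teal2 252 min [671.  -6.   7.] max [717.  50.  57.] med [688.  15.  33.]
D garlic 247 min [ 491. -151.    7.] max [ 545. -108.   55.] med [ 516. -124.   31.]
D lemon 400 min [391. -74.   6.] max [449. 143.  80.] med [422.  28.  46.]
D onion 527 min [ 489. -436.    6.] max [ 576. -260.   77.] med [ 524. -285.   33.]
pot rim [508.89701805 144.31615376] 93.48876116244385 432
handles ang -65.15740889321337 181
pot rim [511.84762269 150.1843421 ] 93.51028549007172 579
handles ang -65.63133880814286 167
foot ((565.7293701171875, -236.294921875), (505.
[... 600 characters left out ...]
.]
220 384 [ 506. -425.] [ 997. -141.] [ 683. -309.]
230 385 [ 500. -428.] [ 999. -140.] [ 678. -312.]
240 373 [ 508. -423.] [ 981. -150.] [ 682. -309.]
250 370 [ 525. -413.] [ 971. -156.] [ 692. -302.]
260 328 [ 545. -402.] [ 952. -167.] [ 696. -300.]
270 315 [ 565. -390.] [ 936. -177.] [ 704. -289.]
280 275 [ 584. -379.] [ 916. -188.] [ 712. -289.]
290 247 [ 604. -368.] [ 899. -191.] [ 720. -283.]
300 247 [ 622. -357.] [ 885. -191.] [ 722. -279.]
310 334 [ 628. -345.] [ 869. -123.] [ 708. -256.]
320 458 [ 662. -334.] [ 853. -116.] [ 708. -233.]
330 163 [ 681. -322.] [ 829. -187.] [ 730. -256.]
340 88 [ 686. -311.] [ 816. -192.] [ 749. -269.]
350 55 [ 717. -302.] [ 799. -256.] [ 757. -280.]
```

```bash
python3 - <<'E'
from h import *
import pickle
S=pickle.load(open('scene0.pkl','rb'));D=pickle.load(open('side0.pkl','rb'))
W=cloud(S);V=cloud(D)
def ray(c,u,v,z):
    d=rot(c['orientation'])@np.array([(u-c['cx'])/c['fx'],(v-c['cy'])/c['fy'],1]);e=np.array(c['eye']);return (e+d*(z-e[2])/d[2])[:2].round(1)
# silhouettes by colour/cloud near garlic: centroid at mid height
for n,c,P,b in(('S',S,W,(325,365,268,305)),('D',D,V,(280,310,178,206))):
    u0,u1,v0,v1=b;p=P[v0:v1,u0:u1];m=(p[...,2]>5)&(np.hypot(p[...,0]-515,p[...,1]+130)<50)
    v,u=np.nonzero(m);print(n,'garlic centroid',ray(c,u.mean()+u0,v.mean()+v0,27),len(u),'top',p[m][p[m][:,2]>45].mean(0).round(1))
# stand: foot
for n,P,c in(('S',W,S),('D',V,D)):
    hsv=cv2.cvtColor(c['color'],cv2.COLOR_RGB2HSV)
    x,y,z=np.moveaxis(P,-1,0)
    m=(hsv[...,2]<115)&(z>12)&(z<20)&(x>500)&(x<780)&(y>-400)&(y<0)
    m=cv2.morphologyEx(m.astype(np.uint8),cv2.MORPH_OPEN,np.ones((3,3)))>0
    p=P[m][:,:2].astype(np.float32);print(n,'foot',cv2.minAreaRect(p),len(p)) if len(p)>5 else 0
    for z0 in range(90,350,10):
        m=(z>z0)&(z<z0+10)&(x>560)&(x<760)&(y>-380)&(y<-60)
        q=P[m]
        if len(q):
            q=q[np.argsort(q[:,1])];g=np.split(q,np.nonzero(np.diff(q[:,1])>12)[0]+1)
            print(n,z0,[(len(k),*k.mean(0).round()[:2]) for k in g if len(k)>2])
E
```

```text
S garlic centroid [ 510.5 -145.8] 389 top [ 511.3 -145.4   48.8]
D garlic centroid [ 516.9 -132.6] 247 top [ 515.  -138.4   49.4]
S foot ((646.9840698242188, -200.6331024169922), (150.30699157714844, 250.28286743164062), 3.574199676513672) 3053
S 90 [(151, np.float64(661.0), np.float64(-311.0)), (20, np.float64(688.0), np.float64(-198.0)), (27, np.float64(635.0), np.float64(-126.0))]
S 100 [(144, np.float64(659.0), np.float64(-320.0)), (17, np.float64(688.0), np.float64(-197.0)), (25, np.float64(632.0), np.float64(-126.0))]
S 110 [(164, np.float64(658.0), np.float64(-313.0)), (19, np.float64(689.0), np.float64(-197.0)), (9, np.float64(632.0), np.float64(-144.0)), (3, np.float64(615.0), np.float64(-125.0)), (8, np.float64(634.0), np.float64(-106.0))]
S 120 [(127, np.float64(664.0), np.float64(-322.0)), (20, np.float64(688.0), np.float64(-198.0)), (24, np.float64(628.0), np.float64(-128.0))]
S 130 [(144, np.float64(659.0), np.float64(-323.0)), (18, np.float64(688.0), np.float64(-198.0)), (25, np.float64(631.0), np.float64(-126.0))]
S 140 [(141, np.float64(660.0), np.float64(-322.0)), (
[... 6226 characters left out ...]
p.float64(-347.0)), (8, np.float64(651.0), np.float64(-273.0))]
D 280 [(123, np.float64(639.0), np.float64(-347.0)), (6, np.float64(648.0), np.float64(-272.0))]
D 290 [(105, np.float64(634.0), np.float64(-350.0)), (3, np.float64(647.0), np.float64(-279.0)), (3, np.float64(647.0), np.float64(-261.0))]
D 300 [(120, np.float64(638.0), np.float64(-348.0)), (15, np.float64(648.0), np.float64(-270.0))]
D 310 [(133, np.float64(641.0), np.float64(-346.0)), (25, np.float64(659.0), np.float64(-269.0)), (4, np.float64(629.0), np.float64(-124.0))]
D 320 [(146, np.float64(644.0), np.float64(-344.0))]
D 330 [(152, np.float64(646.0), np.float64(-343.0))]
D 340 [(148, np.float64(644.0), np.float64(-344.0))]
```

```bash
python3 - <<'E'
import cv2
a=cv2.imread('pics/scene0.png')[135:345,325:505];cv2.imwrite('pics/crop.png',cv2.resize(a,None,fx=3.2,fy=2.85*1,interpolation=cv2.INTER_CUBIC))
E
```

```text
(no output)
```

View pics/crop.png

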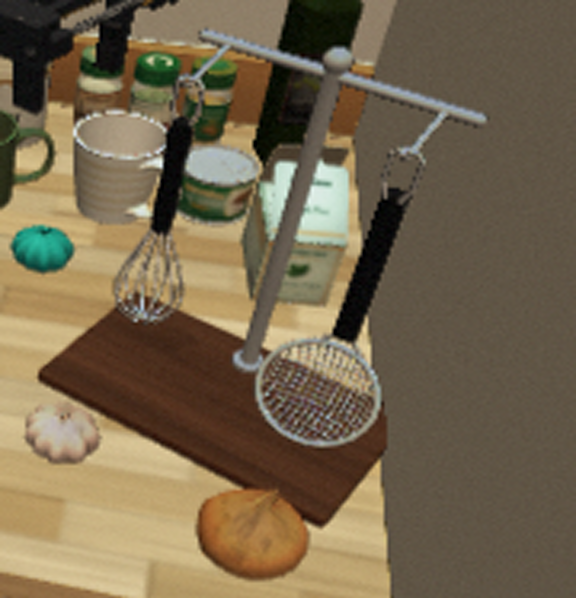

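The crop shows the sieve hung on the right-hand hook, mesh open to the front, with the loop at about (405,165) in the crop. The whisk is on the left-hand hook. Next I'll check the wall behind the sieve and fit the garlic centre.

```bash
python3 - <<'E'
from h import *
import pickle
S=pickle.load(open('scene0.pkl','rb'));D=pickle.load(open('side0.pkl','rb'))
W=cloud(S);V=cloud(D)
for n,P,px in(('S',W,[(520,100),(540,200),(480,300),(460,200),(450,100),(455,250),(400,60),(200,60)]),('D',V,[(150,50),(400,50),(300,120),(150,150),(330,150),(20,200)])):
    for u,v in px: print(n,(u,v),P[v,u].round())
from scipy.spatial import cKDTree
# garlic: circle fit at heights 20-35 merged, correct cams by mean offset
for n,P,b in(('S',W,(328,362,272,302)),('D',V,(283,307,181,204))):
    u0,u1,v0,v1=b;p=P[v0:v1,u0:u1].reshape(-1,3);p=p[(p[:,2]>15)&(p[:,2]<38)&(np.hypot(p[:,0]-513,p[:,1]+137)<45)]
    A=p[:,:2]
    from scipy.optimize import least_squares
    r=least_squares(lambda c:np.hypot(*(A-c).T)-29,[513,-137],loss='soft_l1',f_scale=2);print(n,'garlic',r.x.round(1),abs(r.fun).mean().round(1))
    v=state()
E
```

```text
S (520, 100) [ 688. -320.  488.]
S (540, 200) [ 500. -428.  437.]
S (480, 300) [ 523. -414.  201.]
S (460, 200) [ 811. -248.  183.]
S (450, 100) [1127.  -38.  286.]
S (455, 250) [ 723. -299.  109.]
S (400, 60) [1043.  104.  393.]
S (200, 60) [720. 671. 351.]
D (150, 50) [ 930. -187.  406.]
D (400, 50) [ 216. -594.  352.]
D (300, 120) [ 531. -410.  151.]
D (150, 150) [ 958. -162.  119.]
D (330, 150) [ 426. -467.   27.]
D (20, 200) [651. 793. 494.]
S garlic [ 519.6 -140.2] 3.8
D garlic [ 518.9 -145. ] 3.4
```

>>> carry_out(steps=[{"delta_pos":[-4,0,0],"yaw":-0.15},{"delta_pos":[-4,0,0],"yaw":-0.17},{"delta_pos":[-4,-1,0],"yaw":-0.17},{"delta_pos":[-4,-2,0],"yaw":-0.17},{"delta_pos":[0,-4,0],"yaw":-0.17},{"delta_pos":[0,-4,0],"yaw":-0.17},{"delta_pos":[0,-3,0],"yaw":-0.17},{"delta_pos":[0,0,0],"yaw":-0.17},{"delta_pos":[0,0,0],"yaw":-0.17}], fingers=8.8)

```text
t: 1.23
position: [504.9, -142.9, 231.2]
ee_rot: [-179.5, 0.3, 0.7]
contact_force: [-0.3, -0.2, -0.9]
grip_width: 0.997
```

```bash
python3 - <<'E'
from h import *
c=read_camera('wrist');save(c,'wrist1.png');s=state();print(s['position'],s['ee_rot'],s['q'],s['contact_force'],c['eye'],c['orientation'])
W=cloud(c);h=cv2.cvtColor(c['color'],cv2.COLOR_RGB2HSV)
x,y,z=np.moveaxis(W,-1,0)
m=(z>8)&(z<65)&(np.hypot(x-515,y+141)<50);v,u=np.nonzero(m)
p=W[m];print(len(p),p.min(0),p.max(0),p.mean(0),'top',p[p[:,2]>45].mean(0),u.mean(),v.mean())
(cx,cy),r=cv2.minEnclosingCircle(p[p[:,2]>18][:,:2].astype(np.float32));print(cx,cy,r)
E
```

```text
[ 504.8451689  -142.96243679  231.14763841] [-179.49284098    0.3014505     0.40529804] [-18.77785193  -0.65454088 110.37407838   0.4024907   70.73226152
  70.68387064] [-0.76915182 -0.31173133 -0.61041741] [ 589.31357069 -143.1062888   377.37996919] [161.19506017   0.51708628 -89.29867629]
1899 [ 490.45437313 -168.25962048   18.21575508] [ 545.61339021 -111.91700798   58.51435951] [ 521.59582371 -140.45493566   38.59941649] top [ 516.69468743 -141.64387535   49.5831026 ] 282.4823591363876 166.77198525539757
517.7423706054688 -140.2656707763672 29.647445678710938
```

>>> carry_out(steps=[{"delta_pos":[1.2,0.2,-3]},{"delta_pos":[0,0,-5]},{"delta_pos":[0,0,-5]},{"delta_pos":[0,0,-3]},{"delta_pos":[0,0,0]}])

```text
invalid input at $.steps[0]: expected keys delta_pos, yaw
```

>>> carry_out(steps=[{"delta_pos":[1.2,0.2,-3],"yaw":0},{"delta_pos":[0,0,-5],"yaw":0},{"delta_pos":[0,0,-5],"yaw":0},{"delta_pos":[0,0,-3],"yaw":0},{"delta_pos":[0,0,0],"yaw":0}])

```text
t: 1.9
position: [516.5, -140.4, 67.4]
ee_rot: [-179.5, 0.2, 1.1]
contact_force: [0.0, -0.5, -0.1]
grip_width: 0.999
```

>>> carry_out(steps=[{"delta_pos":[0.1,0,-2.5],"yaw":0},{"delta_pos":[0,0,-1.8],"yaw":0},{"delta_pos":[0,0,-0.4],"yaw":0},{"delta_pos":[0,0,0],"yaw":0}])

```text
t: 2.4
position: [521.4, -141.4, 23.7]
ee_rot: [-179.7, -0.2, 1.4]
contact_force: [0.4, 0.0, 0.0]
grip_width: 0.999
```

>>> carry_out(steps=[{"delta_pos":[0,0,0],"yaw":0},{"delta_pos":[0,0,0],"yaw":0},{"delta_pos":[0,0,0],"yaw":0},{"delta_pos":[0,0,0],"yaw":0},{"delta_pos":[0,0,0],"yaw":0},{"delta_pos":[0,0,0],"yaw":0}], fingers=4.5, newtons=10)

```text
t: 3.15
position: [523.3, -142.0, 26.4]
ee_rot: [-179.7, -0.4, 1.4]
contact_force: [0.0, -0.7, 0.1]
grip_width: 0.609
```

>>> carry_out(steps=[{"delta_pos":[0,0,0],"yaw":0},{"delta_pos":[-0.5,0.1,0],"yaw":0},{"delta_pos":[0,0,-0.5],"yaw":0},{"delta_pos":[0,0,-0.4],"yaw":0}], fingers=7.5)

```text
t: 3.65
position: [517.9, -140.9, 17.1]
ee_rot: [-179.7, -0.4, 1.4]
contact_force: [-1.1, 0.3, -0.4]
grip_width: 0.853
```

>>> carry_out(steps=[{"delta_pos":[0,0,-0.2],"yaw":0},{"delta_pos":[0,0,0],"yaw":0}])

```text
t: 3.9
position: [517.5, -140.8, 14.2]
ee_rot: [-179.7, -0.4, 1.4]
contact_force: [-0.8, -0.5, -0.8]
grip_width: 0.849
```

>>> carry_out(steps=[{"delta_pos":[0,0,0.3],"yaw":0},{"delta_pos":[0,0,0],"yaw":0},{"delta_pos":[0,0,0],"yaw":0},{"delta_pos":[0,0,0],"yaw":0},{"delta_pos":[0,0,0],"yaw":0}], fingers=4.5, newtons=12)

```text
t: 4.53
position: [517.8, -140.9, 17.8]
ee_rot: [-179.7, -0.4, 1.4]
contact_force: [-0.6, -0.1, -0.3]
grip_width: 0.638
```

>>> carry_out(steps=[{"delta_pos":[0,0,3],"yaw":0},{"delta_pos":[0,0,5],"yaw":0},{"delta_pos":[0,0,5],"yaw":0},{"delta_pos":[0,3,1],"yaw":0},{"delta_pos":[0,5,0],"yaw":0},{"delta_pos":[0,5,0],"yaw":0},{"delta_pos":[0,5,0],"yaw":0},{"delta_pos":[0,5,0],"yaw":0},{"delta_pos":[0,4,0],"yaw":0},{"delta_pos":[0,1,0],"yaw":0},{"delta_pos":[0,0,0],"yaw":0}])

```text
t: 5.9
position: [515.8, 146.7, 162.7]
ee_rot: [-179.7, -0.5, 1.3]
contact_force: [0.0, 0.8, -0.0]
grip_width: 0.635
```

```bash
python3 - <<'E'
from h import *
s=state();print(s['position'],s['ee_rot'],s['grip_width'],s['contact_force'])
E
```

```text
[515.79293758 146.69249505 162.68192632] [-179.70598278   -0.52545886    1.26350739] 0.6352180175323596 [ 0.03382028  0.75976998 -0.04479385]
```

>>> carry_out(steps=[{"delta_pos":[-0.5,0,-3],"yaw":0},{"delta_pos":[0,0,-4],"yaw":0},{"delta_pos":[0,0,-2.5],"yaw":0},{"delta_pos":[0,0,-1.5],"yaw":0},{"delta_pos":[0,0,-1],"yaw":0},{"delta_pos":[0,0,0],"yaw":0}])

```text
t: 6.65
position: [512.8, 139.5, 41.0]
ee_rot: [-179.8, -0.7, 0.9]
contact_force: [0.2, -0.2, -0.8]
grip_width: 0.635
```

>>> carry_out(steps=[{"delta_pos":[-0.2,0.4,-0.6],"yaw":0},{"delta_pos":[0,0.2,-0.5],"yaw":0},{"delta_pos":[0,0,-0.3],"yaw":0},{"delta_pos":[0,0,-0.1],"yaw":0}])

```text
t: 7.15
position: [512.9, 146.7, 27.6]
ee_rot: [-179.8, -1.0, 0.9]
contact_force: [-0.5, 0.2, 0.7]
grip_width: 0.636
```

>>> carry_out(steps=[{"delta_pos":[0,0,-0.2],"yaw":0},{"delta_pos":[0,0,-0.2],"yaw":0},{"delta_pos":[0,0,-0.1],"yaw":0},{"delta_pos":[0,0,0],"yaw":0}])

```text
t: 7.65
position: [513.2, 146.8, 22.5]
ee_rot: [-179.7, -1.0, 0.9]
contact_force: [-0.0, 0.5, -1.0]
grip_width: 0.634
```

>>> carry_out(steps=[{"delta_pos":[0,0,-0.1],"yaw":0},{"delta_pos":[0,0,-0.1],"yaw":0}])

```text
t: 7.9
position: [513.4, 146.8, 22.3]
ee_rot: [-179.8, -1.0, 0.9]
contact_force: [-4.6, -0.8, 9.3]
grip_width: 0.636
```

Contact at 9 N, so the garlic is on the pot floor. I'll release it.

>>> carry_out(steps=[{"delta_pos":[0,0,0.05],"yaw":0},{"delta_pos":[0,0,0],"yaw":0},{"delta_pos":[0,0,0],"yaw":0},{"delta_pos":[0,0,0],"yaw":0},{"delta_pos":[0,0,0],"yaw":0}], fingers=7.8)

```text
t: 8.52
position: [513.5, 146.8, 22.8]
ee_rot: [-179.7, -1.0, 0.9]
contact_force: [-0.0, -0.7, 1.0]
grip_width: 0.883
```

>>> carry_out(steps=[{"delta_pos":[0,0,3],"yaw":0},{"delta_pos":[0,0,5],"yaw":0},{"delta_pos":[0,0,5],"yaw":0},{"delta_pos":[0,0,5],"yaw":0},{"delta_pos":[0,0,0],"yaw":0}])

```text
t: 9.15
position: [511.1, 146.2, 206.6]
ee_rot: [-179.8, -0.8, 0.9]
contact_force: [0.1, -0.3, -0.8]
grip_width: 0.881
```

```bash
python3 - <<'E'
from h import *
c=read_camera('wrist');save(c,'wrist2.png');s=state();print(s['t'],s['position'],s['ee_rot'],s['q'])
W=cloud(c);x,y,z=np.moveaxis(W,-1,0)
m=(z>15)&(z<75)&(np.hypot(x-512,y-147)<60);p=W[m];print(len(p),p.max(0),p.min(0),'top',p[p[:,2]>50].mean(0))
E
```

```text
9.2 [509.32286765 145.76837108 203.90776318] [-179.85107255   -0.57866059    0.90999488] [1.32632232e+01 4.21024931e-01 1.12260459e+02 2.36059172e-02
 6.67213940e+01 1.02343260e+02]
2157 [541.05699659 175.01996707  64.30633509] [485.52394608 118.62270661  22.52127822] top [512.06732063 145.52281037  54.6978111 ]
```

View pics/wrist2.png

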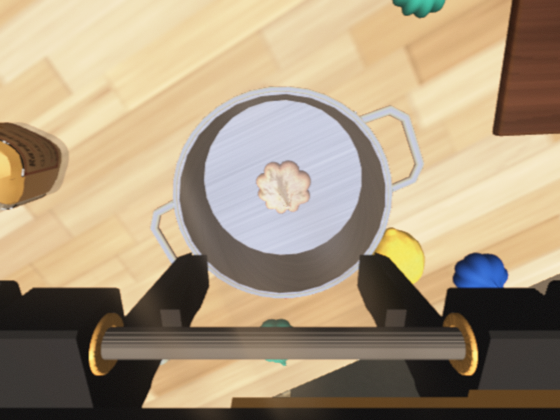

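The picture shows the garlic upright in the middle of the pot, at (285,187). The moves only give shifts and yaw, so next I'll see in free air above the bench how the tool's orientation behaves at the edge of its reach.

>>> carry_out(steps=[{"delta_pos":[0,0,5],"yaw":0},{"delta_pos":[0,0,6],"yaw":0},{"delta_pos":[0,0,6],"yaw":0},{"delta_pos":[0,0,6],"yaw":0},{"delta_pos":[0,0,6],"yaw":0},{"delta_pos":[0,0,6],"yaw":0},{"delta_pos":[0,0,6],"yaw":0},{"delta_pos":[0,0,6],"yaw":0}])

```text
t: 10.2
position: [501.1, 143.8, 660.9]
ee_rot: [179.6, 1.9, 0.9]
contact_force: [1.3, 0.2, 0.8]
grip_width: 0.89
```

```bash
python3 - <<'E'
from h import *
s=state();print(s['position'],s['ee_rot'],s['q'])
E
```

```text
[501.14348194 143.76162349 660.94395109] [179.60735416   1.90700562   0.89645333] [1.32529771e+01 2.05445078e+00 6.29976225e+01 2.74219670e-02
 1.16894764e+02 1.02361978e+02]
```

>>> carry_out(steps=[{"delta_pos":[0,0,6],"yaw":0},{"delta_pos":[0,0,6],"yaw":0},{"delta_pos":[0,0,6],"yaw":0},{"delta_pos":[0,0,6],"yaw":0}])

```text
t: 10.7
position: [431.5, 123.4, 855.2]
ee_rot: [178.3, 8.9, 0.8]
contact_force: [-61.0, -14.4, 13.0]
grip_width: 0.885
```

```bash
python3 - <<'E'
from h import *
s=state();print(s['position'],s['ee_rot'],s['q'])
E
```

```text
[431.49292102 123.43632212 855.23263352] [178.32164175   8.92869109   0.7730238 ] [ 12.64240245  18.67844412  17.80549817   0.40417671 152.59739453
 102.08238393]
```

>>> carry_out(steps=[{"delta_pos":[0,0,-1],"yaw":0},{"delta_pos":[0,0,-1],"yaw":0}])

```text
t: 10.95
position: [433.1, 123.6, 835.0]
ee_rot: [178.4, 8.7, 0.8]
contact_force: [0.6, 0.8, 0.3]
grip_width: 0.884
```

```bash
python3 - <<'E'
from h import *
s=state();print(s['position'],s['ee_rot'],s['q'],s['contact_force'])
E
```

```text
[433.05670391 123.59541811 834.9947843 ] [178.36336929   8.74246157   0.75953503] [ 12.61760442  14.23954631  27.26382762   0.34751015 147.38735549
 102.01111484] [0.57992396 0.81518943 0.31266686]
```

```bash
cat > kin.py <<'E'
import numpy as np
from scipy.optimize import least_squares
Dt=[(674.353,0.0057,237.52,15.164,91.974,72.978),(504.845,-142.96,231.148,-.6545,110.374,70.732),(509.32,145.77,203.9,.421,112.26,66.7214),(501.14,143.76,660.94,2.0545,62.9976,116.895),(433.06,123.6,834.995,14.24,27.264,147.387)]
def fk(p,j2,j3,j5):
    c0,h,L1,L2,e,d,dl=p; a,b,c=np.radians([j2,j2+j3,j2+j3+j5])
    return c0+L1*np.sin(a)+L2*np.sin(b)+e*np.cos(b)+d*np.sin(c), h+L1*np.cos(a)+L2*np.cos(b)-e*np.sin(b)+d*np.cos(c)
def res(p):
    o=[]
    for x,y,z,a,b,c in Dt:
        r,zz=fk(p,a,b,c);o+=[r-np.sqrt(x*x+y*y-p[6]**2),zz-z]
    return o+list((np.array(p)-[50,400,420,420,0,300,25])*1e-3)
s=least_squares(res,[50,400,420,420,0,300,25]);P=s.x
if __name__=='__main__':
    print(P.round(1),np.round(s.fun[:10],1))
    # tool-down reach limit per z with j3=17.81
    for j2 in range(-20,100,10):
        r,z=fk(P,j2,17.81,180-j2-17.81);print(j2,round(r),round(z),'j5',180-j2-17.81)
E
python3 kin.py
```

```text
[5.000e-01 2.497e+02 5.114e+02 5.662e+02 1.300e+00 3.377e+02 9.300e+00] [-0.  0. -0. -0.  0. -0.  0.  0.  0. -0.]
-20 -195 958 j5 182.19
-10 -10 976 j5 172.19
0 175 962 j5 162.19
10 355 916 j5 152.19
20 524 839 j5 142.19
30 677 734 j5 132.19
40 809 604 j5 122.19
50 917 453 j5 112.19
60 997 286 j5 102.19
70 1047 107 j5 92.19
80 1065 -77 j5 82.19
90 1051 -262 j5 72.19
```

>>> carry_out(steps=[{"delta_pos":[3,0.7,-2.5],"yaw":0},{"delta_pos":[4,1,-2.5],"yaw":0},{"delta_pos":[4,1,-2.5],"yaw":0},{"delta_pos":[3,0.7,-1.5],"yaw":0},{"delta_pos":[2,0.5,0],"yaw":0},{"delta_pos":[2,0.5,0],"yaw":0}])

```text
t: 11.7
position: [616.7, 168.2, 722.5]
ee_rot: [178.2, 9.5, 0.7]
contact_force: [0.8, 0.1, -0.4]
grip_width: 0.888
```

```bash
cat > st.py <<'E'
from h import *
s=state();print(s['t'],s['position'].round(1),s['ee_rot'].round(1),s['q'].round(2),s['contact_force'].round(1),round(s['grip_width'],3))
E
python3 st.py
```

```text
11.7 [616.7 168.2 722.5] [178.2   9.5   0.7] [ 12.9   31.33  17.88   0.38 140.45 102.3 ] [ 0.8  0.1 -0.4] 0.888
```

Now at the outer limit (j3 at minimum). I'll push outward gently and watch the tilt.

>>> carry_out(steps=[{"delta_pos":[2,0.5,0],"yaw":0},{"delta_pos":[2,0.5,0],"yaw":0},{"delta_pos":[2,0.5,0],"yaw":0}])

```text
t: 12.08
position: [655.2, 177.4, 690.9]
ee_rot: [178.5, 8.6, 0.7]
contact_force: [-0.6, 0.3, -0.5]
grip_width: 0.886
```

```bash
python3 st.py
```

```text
12.075 [655.2 177.4 690.9] [178.5   8.6   0.7] [ 12.9   33.76  17.94   0.44 137.   102.34] [-0.6  0.3 -0.5] 0.886
```

Pushing past the limit tilts the tool forward slightly on every row, and the tilt is kept. Next I'll check which tilts are feasible at the sieve handle.

```bash
cat > plan.py <<'E'
from kin import *
h,L1,L2,d=P[1],P[2],P[3],P[5]
def ik(tcp,t,az):
    t,az=np.radians([t,az]);a=np.array([np.sin(t)*np.cos(az),np.sin(t)*np.sin(az),-np.cos(t)])
    w=np.array(tcp)-d*a; r=np.hypot(*w[:2]);z=w[2]-h;D=np.hypot(r,z)
    c3=(D*D-L1**2-L2**2)/(2*L1*L2)
    if abs(c3)>1: return None
    j3=np.degrees(np.arccos(c3));g=np.degrees(np.arctan2(r,z));b=np.degrees(np.arccos((L1**2+D*D-L2**2)/(2*L1*D)));j2=g-b
    j1=np.degrees(np.arctan2(w[1],w[0]));f=np.radians(j2+j3);fd=np.array([np.sin(f)*np.cos(np.radians(j1)),np.sin(f)*np.sin(np.radians(j1)),np.cos(f)])
    j5=np.degrees(np.arccos(fd@a)); lat=np.array([-np.sin(np.radians(j1)),np.cos(np.radians(j1)),0])@a
    # bend plane: up-comp
    dn=np.cross(fd,a); return [round(float(v),1) for v in (j1,j2,j3,j5,np.degrees(np.arctan2(lat,(np.array([np.cos(f)*np.cos(np.radians(j1)),np.cos(f)*np.sin(np.radians(j1)),-np.sin(f)])@a))))]
if __name__=='__main__':
  for zg in (200,220,240):
   for t in (30,40,50,60):
    for az in (-25,-10,0):
     o=[]
     for back,up in((0,0),(0,20),(60,20),(120,20)):
      T,A=np.radians([t,az]);a=np.array([np.sin(T)*np.cos(A),np.sin(T)*np.sin(A),-np.cos(T)])
      g=np.array([646.5,-272,zg+up])-back*np.array([np.cos(A),np.sin(A),0])
      o.append(ik(g+19*a,t,az))
     print(zg,t,az,o[0],o[2],o[3])
E
python3 plan.py
```

```text
200 30 -25 [-22.2, 5.8, 114.2, 30.1, -2.8] [-21.8, -2.0, 119.9, 32.2, -3.0] [-21.4, -9.2, 126.3, 32.9, -3.3]
200 30 -10 [-26.5, 6.3, 113.6, 32.1, 15.5] [-28.5, -1.2, 119.1, 34.5, 16.3] [-31.0, -7.8, 125.2, 35.6, 17.9]
200 30 0 [-29.2, 7.4, 112.3, 36.0, 24.5] [-32.5, 0.7, 117.2, 38.9, 25.3] [-36.5, -5.0, 122.7, 40.7, 27.2]
200 40 -25 [-21.9, 3.0, 120.9, 16.2, -7.1] [-21.5, -5.2, 126.6, 18.8, -7.0] [-20.9, -12.7, 132.9, 20.1, -7.6]
200 40 -10 [-28.0, 3.8, 120.1, 20.8, 34.0] [-30.4, -4.0, 125.5, 23.9, 33.5] [-33.4, -10.9, 131.4, 26.2, 35.4]
200 40 0 [-31.6, 5.4, 118.4, 28.3, 45.4] [-35.5, -1.5, 123.1, 32.1, 44.6] [-40.2, -7.1, 128.3, 35.3, 46.0]
200 50 -25 [-21.7, 1.9, 127.0, 2.8, -66.8] [-21.1, -6.8, 132.8, 5.0, -35.9] [-20.5, -14.7, 139.0, 6.7, -31.3]
200 50 -10 [-29.5, 2.9, 126.0, 15.1, 79.6] [-32.3, -5.2, 131.4, 17.9, 70.9] [-35.9, -12.2, 137.2, 21.1, 68.5]
200 50 0 [-34.1, 4.9, 123.8, 26.2, 76.3] [-38.5, -2.1, 128.5, 30.2, 71.3] [-43.9, -7.5, 133.4, 34.5, 69.6]
200 60 -25 [-21.4, 2.9, 132.2, 15.4, -168.2] [-20.8, -6.2, 138.2, 12.4, -162.9] [-20.0, -14.3, 144.5, 11.0, -156.8]
200 60
[... 2150 characters left out ...]
 [-40.2, -9.8, 125.9, 38.9, 41.4]
240 50 -25 [-21.7, -1.4, 125.3, 6.6, -22.8] [-21.1, -10.1, 130.7, 9.9, -17.4] [-20.5, -18.2, 136.7, 12.0, -16.9]
240 50 -10 [-29.5, -0.4, 124.3, 16.7, 63.1] [-32.3, -8.5, 129.4, 20.2, 57.1] [-35.9, -15.7, 135.0, 23.7, 56.3]
240 50 0 [-34.1, 1.8, 122.1, 27.7, 67.3] [-38.5, -5.2, 126.5, 32.2, 63.5] [-43.9, -10.8, 131.3, 36.7, 62.7]
240 60 -25 [-21.4, -1.1, 130.8, 10.1, -162.0] [-20.8, -10.3, 136.4, 7.0, -148.8] [-20.0, -18.8, 142.5, 5.7, -129.9]
240 60 -10 [-30.9, 0.1, 129.6, 19.6, 113.2] [-34.1, -8.4, 134.8, 21.1, 100.8] [-38.4, -15.6, 140.4, 24.4, 93.3]
240 60 0 [-36.3, 2.6, 127.0, 31.1, 96.7] [-41.2, -4.5, 131.4, 34.8, 89.2] [-47.4, -9.8, 136.0, 39.8, 84.9]
```

>>> carry_out(steps=[{"delta_pos":[0,0,0],"yaw":0.12},{"delta_pos":[0,0,0],"yaw":0.12},{"delta_pos":[2,0.5,2.3],"yaw":0},{"delta_pos":[3.9,1.0,4.6],"yaw":0},{"delta_pos":[3.9,1.0,4.6],"yaw":0},{"delta_pos":[3.9,1.0,4.6],"yaw":0},{"delta_pos":[3.9,1.0,4.6],"yaw":0}])

```text
t: 12.95
position: [675.6, 177.8, 715.7]
ee_rot: [178.3, 0.0, 14.8]
contact_force: [-0.2, -0.1, -0.3]
grip_width: 0.883
```

```bash
python3 st.py
```

```text
12.95 [675.6 177.8 715.7] [178.3   0.   14.8] [ 13.52  31.52  17.85  -2.22 130.59  87.29] [-0.2 -0.1 -0.3] 0.883
```

The outward push tilts the tool about 2 degrees per row. I'll carry on with it.

>>> carry_out(steps=[{"delta_pos":[3.9,1.0,4.6],"yaw":0},{"delta_pos":[3.9,1.0,4.6],"yaw":0},{"delta_pos":[3.9,1.0,4.6],"yaw":0},{"delta_pos":[3.9,1.0,4.6],"yaw":0},{"delta_pos":[3.9,1.0,4.6],"yaw":0},{"delta_pos":[3.9,1.0,4.6],"yaw":0},{"delta_pos":[3.9,1.0,4.6],"yaw":0},{"delta_pos":[3.9,1.0,4.6],"yaw":0},{"delta_pos":[3.9,1.0,4.6],"yaw":0},{"delta_pos":[3.9,1.0,4.6],"yaw":0},{"delta_pos":[3.9,1.0,4.6],"yaw":0},{"delta_pos":[3.9,1.0,4.6],"yaw":0}])

```text
t: 14.45
position: [781.0, 197.4, 791.0]
ee_rot: [177.4, -26.8, 15.8]
contact_force: [0.3, 0.4, -0.3]
grip_width: 0.885
```

```bash
python3 st.py
```

```text
14.45 [781.  197.4 791. ] [177.4 -26.8  15.8] [ 12.99  28.25  17.87  -1.43 106.96  87.09] [ 0.3  0.4 -0.3] 0.885
```

```bash
cat > w.py <<'E'
from scipy.spatial.transform import Rotation as Ro
import numpy as np
from plan import ik
def R(j1,f,j4,j5,j6,s4=1): return Ro.from_euler('ZYZYZ',[j1,f,s4*j4,j5,j6+90],degrees=True)
def wrist(j1,f,Rt):
    # Rz(j4)Ry(j5)Rz(j6+90)=M
    M=Ro.from_euler('ZY',[j1,f],degrees=True).inv()*Rt
    a=M.as_euler('ZYZ',degrees=True); return [(a[0],a[1],(a[2]-90+180)%360-180),((a[0]+360)%360-180,-a[1],(a[2]-90)%360-180)]
def tool(t,az,flip=0): return Ro.from_euler('xyz',[180,-t,az],degrees=True)*Ro.from_euler('z',180*flip,degrees=True)
if __name__=='__main__':
  for s in(1,-1): print(s,R(12.99,28.25+17.87,-1.43,106.96,87.09,s).as_euler('xyz',degrees=True))
  for t in(30,45,55,60):
   for az in(-25,-12,0):
    for bk in(0,100):
     T,A=np.radians([t,az]);a=np.array([np.sin(T)*np.cos(A),np.sin(T)*np.sin(A),-np.cos(T)])
     q=ik(np.array([646.5,-272,225])-bk*np.array([np.cos(A),np.sin(A),0])+19*a,t,az)
     print(t,az,bk,q[:4],np.round(wrist(q[0],q[1]+q[2],tool(t,az))[0],0))
E
python3 w.py
```

```text
Traceback (most recent call last):
  File "w.py", line 11, in <module>
    for s in(1,-1): print(s,R(12.99,28.25+17.87,-1.43,106.96,87.09,s).as_euler('xyz',degrees=True))
                            ~^^^^^^^^^^^^^^^^^^^^^^^^^^^^^^^^^^^^^^^^
  File "w.py", line 4, in R
    def R(j1,f,j4,j5,j6,s4=1): return Ro.from_euler('ZYZYZ',[j1,f,s4*j4,j5,j6+90],degrees=True)
                                      ~~~~~~~~~~~~~^^^^^^^^^^^^^^^^^^^^^^^^^^^^^^^^^^^^^^^^^^^^
  File "scipy/spatial/transform/_rotation.pyx", line 1413, in scipy.spatial.transform._rotation.Rotation.from_euler
ValueError: Expected axis specification to be a non-empty string of upto 3 characters, got ZYZYZ
```

```bash
sed -i "s/^def R.*/def R(j1,f,j4,j5,j6,s4=1): return Ro.from_euler('ZYZ',[j1,f,s4*j4],degrees=True)*Ro.from_euler('YZ',[j5,j6+90],degrees=True)/" w.py; python3 w.py
```

```text
1 [177.36964423 -26.82804405  15.78288676]
-1 [179.67713069 -26.94537103  16.7218881 ]
30 -25 0 [-22.2, 4.3, 112.9, 32.9] [-3. 33. 95.]
30 -25 100 [-21.5, -7.0, 123.9, 33.2] [-3. 33. 96.]
30 -12 0 [-26.0, 4.7, 112.5, 34.2] [12. 34. 67.]
30 -12 100 [-29.0, -6.2, 123.2, 35.0] [15. 35. 63.]
30 0 0 [-29.2, 6.0, 111.0, 38.5] [23. 39. 46.]
30 0 100 [-35.1, -3.4, 120.6, 40.5] [26. 41. 38.]
45 -25 0 [-21.8, 0.3, 123.0, 12.0] [-11.  12. 103.]
45 -25 100 [-20.9, -11.7, 133.7, 13.4] [-13.  13. 105.]
45 -12 0 [-27.9, 1.0, 122.3, 16.9] [42. 17. 38.]
45 -12 100 [-31.9, -10.4, 132.6, 20.0] [45. 20. 33.]
45 0 0 [-32.9, 3.1, 120.1, 27.8] [55. 28. 14.]
45 0 100 [-40.3, -6.1, 129.0, 33.1] [57. 33.  7.]
55 -25 0 [-21.5, -0.2, 128.8, 4.6] [-141.    5. -127.]
55 -25 100 [-20.5, -12.5, 139.6, 4.2] [-119.    4. -149.]
55 -12 0 [-29.1, 0.6, 128.0, 14.1] [ 99.  14. -20.]
55 -12 100 [-33.9, -10.9, 138.3, 17.8] [ 91.  18. -14.]
55 0 0 [-35.2, 3.2, 125.3, 28.3] [ 86.  28. -18.]
55 0 100 [-43.6, -5.6, 133.9, 34.8] [ 82.  35. -19.]
60 -25 0 [-21.4, 0.3, 131.4, 12.1] [-165.   12. -103.]
60 -25 100 [-20.3, -12.0, 142.2, 10.9] [-158.   11. -109.]
60 -12 0 [-29.7, 1.2, 130.5, 18.4] [124.  18. -44.]
60 -12 100 [-34.8, -10.2, 140.8, 21.3] [113.  21. -36.]
60 0 0 [-36.3, 4.0, 127.5, 31.3] [100.  31. -32.]
60 0 100 [-45.2, -4.5, 136.0, 37.9] [ 93.  38. -30.]
```

>>> carry_out(steps=[{"delta_pos":[3.9,1.0,4.6],"yaw":0},{"delta_pos":[3.9,1.0,4.6],"yaw":0},{"delta_pos":[3.9,1.0,4.6],"yaw":0},{"delta_pos":[3.9,1.0,4.6],"yaw":0},{"delta_pos":[3.9,1.0,4.6],"yaw":0},{"delta_pos":[3.9,1.0,4.6],"yaw":0},{"delta_pos":[3.9,1.0,4.6],"yaw":0},{"delta_pos":[3.9,1.0,4.6],"yaw":0}])

```text
t: 15.45
position: [875.3, 218.5, 861.8]
ee_rot: [175.9, -47.0, 17.3]
contact_force: [1.0, 0.4, 0.3]
grip_width: 0.889
```

```bash
python3 st.py
```

```text
15.45 [875.3 218.5 861.8] [175.9 -47.   17.3] [12.76 28.33 17.87 -0.85 86.68 86.98] [1.  0.4 0.3] 0.889
```

>>> carry_out(steps=[{"delta_pos":[-3,-2,-3],"yaw":-0.03},{"delta_pos":[-4,-2.5,-4],"yaw":-0.07},{"delta_pos":[-4,-2.5,-4],"yaw":-0.07},{"delta_pos":[-4,-2.5,-4],"yaw":-0.07},{"delta_pos":[-4,-3,-4],"yaw":-0.07},{"delta_pos":[-4,-3,-4],"yaw":-0.07},{"delta_pos":[-4,-3,-4],"yaw":-0.07},{"delta_pos":[-3,-3,-4],"yaw":-0.07},{"delta_pos":[0,-3,-3],"yaw":-0.03},{"delta_pos":[0,0,0],"yaw":0}], fingers=4.6)

```text
t: 16.7
position: [589.0, -19.3, 524.5]
ee_rot: [176.1, -47.5, -14.5]
contact_force: [0.3, 0.5, 0.6]
grip_width: 0.522
```

```bash
python3 st.py
```

```text
16.7 [589.  -19.3 524.5] [176.1 -47.5 -14.5] [  6.65 -23.91 110.35 -24.83  51.8  120.94] [0.3 0.5 0.6] 0.522
```

>>> carry_out(steps=[{"delta_pos":[-1,-3,-2],"yaw":0},{"delta_pos":[-1,-4,-3.5],"yaw":0},{"delta_pos":[-1,-4,-4],"yaw":0},{"delta_pos":[-1,-4,-4],"yaw":0},{"delta_pos":[0,-4,-4],"yaw":0},{"delta_pos":[0,-2,-3],"yaw":0},{"delta_pos":[0,0,-2],"yaw":0},{"delta_pos":[0,0,0],"yaw":0}])

```text
t: 17.7
position: [555.5, -233.3, 315.1]
ee_rot: [176.2, -49.4, -14.2]
contact_force: [0.1, 0.2, 0.0]
grip_width: 0.523
```

```bash
python3 st.py; python3 - <<'E'
from h import *
c=read_camera('wrist');save(c,'wrist3.png')
W=cloud(c);x,y,z=np.moveaxis(W,-1,0);s=state();g=cv2.cvtColor(c['color'],cv2.COLOR_RGB2GRAY)
for z0 in range(130,320,20):
    m=(z>z0)&(z<z0+20)&(x>600)&(x<680)&(y>-330)&(y<-225);p=W[m]
    if len(p)>3: print(z0,len(p),p.mean(0).round(1),p.min(0).round(),p.max(0).round())
E
```

```text
17.7 [ 555.5 -233.3  315.1] [176.2 -49.4 -14.2] [-29.58 -21.67 131.31  20.75  22.64  60.69] [0.1 0.2 0. ] 0.523
130 178 [ 662.2 -297.5  141.1] [ 648. -330.  130.] [ 680. -262.  150.]
150 215 [ 660.5 -294.2  160.4] [ 648. -330.  150.] [ 680. -263.  170.]
170 249 [ 660.8 -294.9  180.3] [ 648. -330.  170.] [ 680. -263.  190.]
190 297 [ 660.4 -294.4  200.3] [ 648. -330.  190.] [ 680. -263.  210.]
210 343 [ 660.2 -293.7  220.3] [ 648. -330.  210.] [ 680. -263.  230.]
230 412 [ 660.2 -293.9  240.3] [ 648. -330.  230.] [ 680. -263.  250.]
250 489 [ 660.2 -293.8  260.2] [ 647. -330.  250.] [ 680. -263.  270.]
270 597 [ 660.4 -294.9  278.8] [ 646. -330.  270.] [ 680. -260.  290.]
290 492 [ 664.2 -305.   300.5] [ 642. -330.  290.] [ 680. -260.  310.]
310 900 [ 662.3 -293.4  317.1] [ 631. -330.  310.] [ 680. -261.  330.]
```

View pics/wrist3.png

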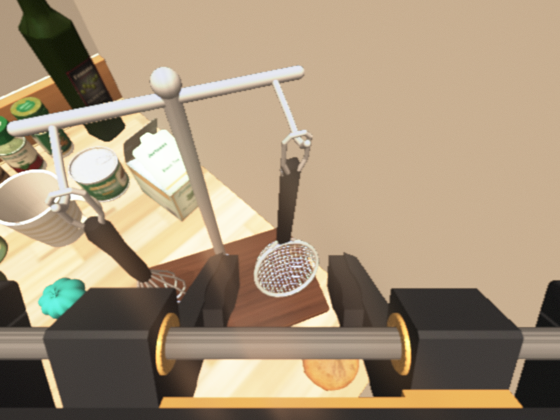

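The view shows the sieve's black handle from (291,165) to (285,240), between the fingers, with the bowl at (286,268). I'll measure the handle itself.

```bash
python3 - <<'E'
from h import *
c=read_camera('wrist');W=cloud(c);x,y,z=np.moveaxis(W,-1,0)
g=c['color'].max(2);m=(g<110);m[:160]=0;m[245:]=0;m[:,:270]=0;m[:,310:]=0
m&=(x<658)
for z0 in range(130,290,20):
    k=m&(z>z0)&(z<z0+20)&(y<-250)&(y>-300);p=W[k]
    if len(p)>3: print(z0,len(p),p.mean(0).round(1),p.min(0).round(),p.max(0).round())
hp=W[m&(z>150)&(z<270)&(y<-250)&(y>-300)].mean(0)
s=state();R=rot(s['ee_rot']);zg=205
g=np.array([hp[0]+5,hp[1],zg]); tcp=g+19*R[:,2]
print('surface',hp,'tool z',R[:,2].round(3),'jaw',R[:,1].round(3),'target tcp',tcp.round(1),'delta',(tcp-s['position']).round(1))
E
```

```text
130 73 [ 649.9 -270.1  142.9] [ 648. -279.  135.] [ 656. -263.  149.]
150 120 [ 649.9 -269.5  159.9] [ 648. -278.  150.] [ 657. -263.  170.]
170 129 [ 649.5 -269.9  180. ] [ 648. -278.  170.] [ 655. -263.  190.]
190 158 [ 649.5 -269.8  200.4] [ 648. -279.  190.] [ 655. -263.  210.]
210 174 [ 649.3 -269.8  220.5] [ 648. -278.  210.] [ 654. -263.  230.]
230 205 [ 649.3 -269.5  240. ] [ 648. -278.  230.] [ 655. -263.  250.]
250 245 [ 649.1 -270.1  259.6] [ 648. -279.  250.] [ 655. -263.  269.]
270 134 [ 652.3 -272.1  274.8] [ 648. -278.  270.] [ 658. -263.  277.]
surface [ 649.3757951  -269.77186342  218.4705371 ] tool z [ 0.721 -0.252 -0.646] jaw [-0.293 -0.955  0.045] target tcp [ 668.1 -274.6  192.7] delta [ 111.4  -41.1 -125.6]
```

>>> carry_out(steps=[{"delta_pos":[0.2,-0.3,-2.5],"yaw":0},{"delta_pos":[0,0,-4],"yaw":0},{"delta_pos":[0,0,-3],"yaw":0},{"delta_pos":[0,0,-1.2],"yaw":0},{"delta_pos":[0,0,0],"yaw":0}])

```text
t: 18.42
position: [567.7, -236.8, 226.7]
ee_rot: [175.4, -51.1, -13.2]
contact_force: [0.8, 0.1, -0.1]
grip_width: 0.525
```

```bash
cat > go.py <<'E'
from h import *
s=state();R=rot(s['ee_rot']);t=np.array([653,-270,205])+19*R[:,2]
print(s['t'],s['position'].round(1),s['ee_rot'].round(1),s['q'].round(1),'F',s['contact_force'].round(1),'toolz',R[:,2].round(3),'delta',(t-s['position']).round(1))
E
python3 go.py
```

```text
18.425 [ 567.7 -236.8  226.7] [175.4 -51.1 -13.2] [-29.4 -14.1 137.   51.5  10.2  28.8] F [ 0.8  0.1 -0.1] toolz [ 0.736 -0.256 -0.627] delta [ 99.3 -38.  -33.6]
```

>>> carry_out(steps=[{"delta_pos":[0.5,-0.2,-1.5],"yaw":0},{"delta_pos":[1,-0.4,-1.2],"yaw":0},{"delta_pos":[1,-0.4,0],"yaw":0},{"delta_pos":[1,-0.4,0],"yaw":0},{"delta_pos":[0.5,-0.2,0],"yaw":0}])

```text
t: 19.05
position: [616.6, -254.6, 213.3]
ee_rot: [174.9, -52.1, -12.6]
contact_force: [0.2, -0.8, -0.7]
grip_width: 0.521
```

```bash
python3 go.py
```

```text
19.05 [ 616.6 -254.6  213.3] [174.9 -52.1 -12.6] [-28.3  -6.2 132.9  79.4   7.4   1. ] F [ 0.2 -0.8 -0.7] toolz [ 0.748 -0.258 -0.612] delta [ 50.6 -20.3 -19.9]
```

>>> carry_out(steps=[{"delta_pos":[0.5,-0.2,-1],"yaw":0},{"delta_pos":[0.8,-0.3,-0.8],"yaw":0},{"delta_pos":[0.8,-0.3,-0.5],"yaw":0},{"delta_pos":[0.5,-0.2,0],"yaw":0}])

```text
t: 19.55
position: [645.8, -266.1, 193.9]
ee_rot: [174.6, -52.4, -12.4]
contact_force: [-1.4, 0.3, 0.1]
grip_width: 0.527
```

```bash
python3 go.py
```

```text
19.55 [ 645.8 -266.1  193.9] [174.6 -52.4 -12.4] [-27.8  -0.7 130.5 106.5   7.2 -26. ] F [-1.4  0.3  0.1] toolz [ 0.751 -0.26  -0.607] delta [21.4 -8.9 -0.4]
```

>>> carry_out(steps=[{"delta_pos":[1,-0.4,0.1],"yaw":0},{"delta_pos":[0.8,-0.3,0.1],"yaw":0},{"delta_pos":[0.3,-0.1,0],"yaw":0},{"delta_pos":[0,0,0],"yaw":0}])

```text
t: 20.05
position: [669.4, -275.1, 198.1]
ee_rot: [174.6, -52.6, -12.3]
contact_force: [-0.8, -0.9, -0.2]
grip_width: 0.515
```

```bash
python3 go.py; python3 - <<'E'
from h import *
c=read_camera('wrist');a=c['color'];d=read_camera('scene')['color'][140:330,330:500]
d=cv2.resize(d,(376,420));cv2.imwrite('pics/w4.png',cv2.cvtColor(np.hstack([cv2.resize(a,(424,318)),cv2.resize(d,(285,318))]),cv2.COLOR_RGB2BGR))
E
```

```text
20.05 [ 669.4 -275.1  198.1] [174.6 -52.6 -12.3] [-27.4   1.7 127.5 104.6   6.8 -23.9] F [-0.8 -0.9 -0.2] toolz [ 0.752 -0.261 -0.605] delta [-2.1  0.2 -4.6]
```

View pics/w4.png

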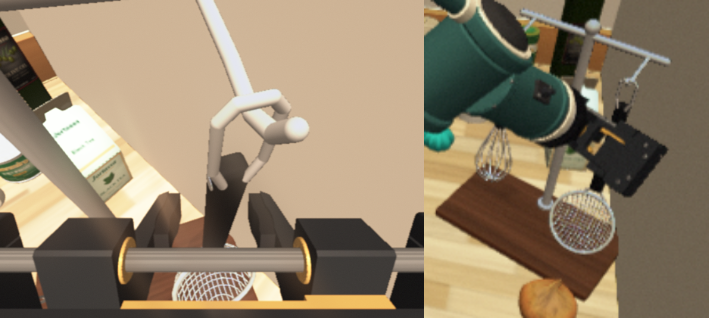

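The handle stands between the open fingers at about (225,200) in the left half. Nothing is touched yet, so I'll close the grip.

>>> carry_out(steps=[{"delta_pos":[0,0,0],"yaw":0},{"delta_pos":[0,0,0],"yaw":0},{"delta_pos":[0,0,0],"yaw":0},{"delta_pos":[0,0,0],"yaw":0},{"delta_pos":[0,0,0],"yaw":0},{"delta_pos":[0,0,0],"yaw":0}], fingers=0.5, newtons=30)

```text
t: 20.9
position: [668.4, -274.6, 197.8]
ee_rot: [174.6, -52.5, -12.3]
contact_force: [0.6, 1.3, -0.4]
grip_width: 0.188
```

```bash
python3 go.py
```

```text
20.9 [ 668.4 -274.6  197.8] [174.6 -52.5 -12.3] [-27.4   1.6 127.7 104.6   6.8 -24. ] F [ 0.6  1.3 -0.4] toolz [ 0.752 -0.26  -0.606] delta [-1.1 -0.4 -4.3]
```

>>> carry_out(steps=[{"delta_pos":[0,0,0.5],"yaw":0},{"delta_pos":[0,0,0.6],"yaw":0},{"delta_pos":[0,0,0.5],"yaw":0},{"delta_pos":[0,0,0.2],"yaw":0}], newtons=50)

```text
t: 21.4
position: [667.2, -274.1, 213.7]
ee_rot: [174.7, -52.3, -12.4]
contact_force: [0.2, -0.1, -1.6]
grip_width: 0.182
```

```bash
python3 go.py
```

```text
21.4 [ 667.2 -274.1  213.7] [174.7 -52.3 -12.4] [-2.740e+01  1.000e-01  1.271e+02  8.450e+01  6.600e+00 -3.700e+00] F [ 0.2 -0.1 -1.6] toolz [ 0.75  -0.26  -0.609] delta [  0.   -0.9 -20.2]
```

>>> carry_out(steps=[{"delta_pos":[0,0,0.3],"yaw":0},{"delta_pos":[-0.7,0,0.1],"yaw":0},{"delta_pos":[-1,-0.1,0],"yaw":0},{"delta_pos":[-1,-0.1,0],"yaw":0},{"delta_pos":[-1,-0.1,0],"yaw":0},{"delta_pos":[-1,0,0],"yaw":0}])

```text
t: 22.15
position: [616.2, -276.7, 215.8]
ee_rot: [174.7, -52.2, -12.4]
contact_force: [0.8, -0.1, -0.7]
grip_width: 0.186
```

```bash
python3 go.py
```

```text
22.15 [ 616.2 -276.7  215.8] [174.7 -52.2 -12.4] [-31.1  -5.3 131.8  79.7   9.6  -1.1] F [ 0.8 -0.1 -0.7] toolz [ 0.748 -0.259 -0.611] delta [ 51.    1.8 -22.4]
```

The sieve is off its hook and gripped across its 16 mm width (16.4 mm measured). The tool can't be tilted back easily here. So I plan to turn the sieve in the fingers by pressing its bowl lightly on the free worktop with a loosened grip. First I'll check the joints for that.

```bash
cat > chk.py <<'E'
from w import *
from h import state,rot
s=state();R0=Ro.from_matrix(rot(s['ee_rot']));z0=R0.as_matrix()[:,2];az0=np.degrees(np.arctan2(z0[1],z0[0]));t=np.degrees(np.arccos(-z0[2]))
print('az',az0,'tilt',t,'jaw',R0.as_matrix()[:,1].round(3))
def j(g,az):
    R=Ro.from_euler('z',az-az0,degrees=True)*R0;q=ik(np.array(g)+19*R.as_matrix()[:,2],t,az)
    return None if q is None else (q[:3],[np.round(k).astype(int).tolist() for k in wrist(q[0],q[1]+q[2],R)])
g0=s['position']-19*z0
print('grasp now',g0.round(1))
for g,a in((g0,az0),((520,-250,260),-10),((490,-200,270),20),((480,-120,270),50),((480,-60,270),85),((480,-50,120),85),((480,-50,80),85),((510,100,300),85),((520,274,233),85),((590,250,233),50)): print(g,a,j(g,a))
E
python3 chk.py
```

```text
az -19.06940623717373 tilt 52.36503753625404 jaw [-0.285 -0.957  0.056]
grasp now [ 602.  -271.8  227.4]
[ 601.99405195 -271.81780172  227.38919619] -19.06940623717373 ([-27.5, -5.1, 131.6], [[78, 7, 3], [-102, -7, -177]])
(520, -250, 260) -10 ([-37.2, -16.9, 137.1], [[64, 24, 6], [-116, -24, -174]])
(490, -200, 270) 20 ([-48.5, -12.1, 132.3], [[63, 56, -18], [-117, -56, 162]])
(480, -120, 270) 50 ([-44.6, -4.1, 125.6], [[55, 75, -32], [-125, -75, 148]])
(480, -60, 270) 85 ([-34.2, 7.7, 113.3], [[44, 91, -46], [-136, -91, 134]])
(480, -50, 120) 85 ([-33.3, 19.0, 118.6], [[45, 79, -57], [-135, -79, 123]])
(480, -50, 80) 85 ([-33.3, 23.0, 119.0], [[46, 76, -60], [-134, -76, 120]])
(510, 100, 300) 85 ([-17.2, 1.3, 116.8], [[51, 82, -34], [-129, -82, 146]])
(520, 274, 233) 85 ([2.6, 4.5, 121.4], [[61, 64, -31], [-119, -64, 149]])
(590, 250, 233) 50 ([7.5, -3.0, 129.0], [[74, 34, -15], [-106, -34, 165]])
```

>>> carry_out(steps=[{"delta_pos":[-3,0,1.5],"yaw":0.05},{"delta_pos":[-4,0,2],"yaw":0.15},{"delta_pos":[-4,0.5,2],"yaw":0.17},{"delta_pos":[-2,2,0],"yaw":0.17},{"delta_pos":[-0.5,3,0],"yaw":0.17},{"delta_pos":[0,3,0],"yaw":0.17},{"delta_pos":[0,3,0],"yaw":0.17},{"delta_pos":[0,3,0],"yaw":0.17},{"delta_pos":[0,3,0],"yaw":0.17},{"delta_pos":[0,3,0],"yaw":0.17},{"delta_pos":[0,1.5,0],"yaw":0.15},{"delta_pos":[0,0,0],"yaw":0.1}], newtons=50)

```text
t: 23.65
position: [470.7, -51.9, 272.8]
ee_rot: [173.8, -51.7, 94.5]
contact_force: [0.4, -0.8, -1.6]
grip_width: 0.185
```

```bash
python3 st.py; python3 chk.py | head -2; python3 - <<'E'
from h import *
a=read_camera('scene')['color'];d=read_camera('side')['color']
cv2.imwrite('pics/w5.png',cv2.cvtColor(np.hstack([cv2.resize(a[120:400,150:500],(400,320)),cv2.resize(d[0:260,130:455],(400,320))]),cv2.COLOR_RGB2BGR))
E
```

```text
23.65 [470.7 -51.9 272.8] [173.8 -51.7  94.5] [-37.63   6.97 112.25  40.78  94.98 -48.5 ] [ 0.4 -0.8 -1.6] 0.185
az 86.68482519112537 tilt 51.98343865462895 jaw [ 0.998 -0.006  0.067]
grasp now [469.9 -66.8 284.5]
```

View pics/w5.png

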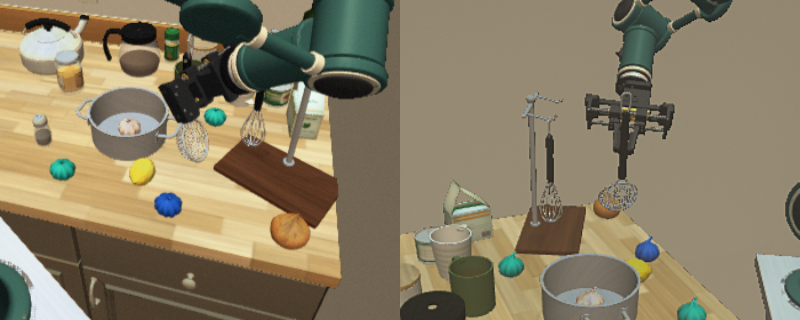

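Both views show the sieve hanging upright in the fingers, the bowl clear of everything at about (193,140) in the left half, and the whisk still on its hook. I'll go down over the free spot where the garlic was.

>>> carry_out(steps=[{"delta_pos":[1.5,-0.9,-2],"yaw":0},{"delta_pos":[1.5,-0.9,-3],"yaw":0},{"delta_pos":[0,0,-3],"yaw":0},{"delta_pos":[0,0,-1],"yaw":0},{"delta_pos":[0,0,0],"yaw":0}])

```text
t: 24.38
position: [501.4, -72.8, 182.0]
ee_rot: [173.7, -51.5, 93.8]
contact_force: [0.0, -0.5, -0.5]
grip_width: 0.187
```

```bash
cat > sv.py <<'E'
from h import *
import sys
s=state();R=rot(s['ee_rot']);z=R[:,2];g=s['position']-19*z
print(s['t'],'grasp',g.round(1),'az',round(np.degrees(np.arctan2(z[1],z[0])),1),'tilt',round(np.degrees(np.arccos(-z[2])),1),'F',s['contact_force'].round(1),'w',round(s['grip_width']*88.1,1),'jaw',R[:,1].round(3))
# sieve points: within 250 of grasp, from scene + side, in vertical plane (u,z) rel. grasp
u=np.array([z[0],z[1],0]);u/=np.linalg.norm(u);l=np.cross([0,0,1],u)
out=[]
for n in ('scene','side'):
    c=read_camera(n);W=cloud(c).reshape(-1,3)-g;col=c['color'].reshape(-1,3)
    a,b=W@u,W@l;k=(abs(b)<60)&(a>-260)&(a<190)&(W[:,2]>8-g[2])&(W[:,2]<140)
    out.append(np.c_[a[k],b[k],W[k,2],col[k].max(1)])
    # dark thin handle pts on outward side
    d=out[-1];h=d[(abs(d[:,1])<12)&(d[:,3]<90)&(d[:,0]>18)]
    print(n,'dark outward',len(h),np.histogram2d(h[:,0],h[:,2],bins=[range(20,160,20),range(-60,160,20)])[0].astype(int).tolist() if len(h) else '')
np.save('pts.npy',np.vstack(out))
E
python3 sv.py
```

```text
24.375 grasp [500.3 -87.7 193.7] az 85.7 tilt 51.8 F [ 0.  -0.5 -0.5] w 16.4 jaw [ 0.997 -0.02   0.069]
scene dark outward 3 [[0, 0, 0, 0, 0, 0, 0, 0, 0, 0], [0, 0, 0, 0, 0, 0, 0, 0, 0, 0], [0, 0, 0, 0, 0, 0, 0, 0, 0, 0], [0, 0, 0, 0, 0, 0, 0, 0, 0, 0], [0, 0, 0, 0, 0, 0, 0, 0, 0, 0], [0, 0, 0, 0, 0, 0, 0, 0, 0, 0]]
side dark outward 8 [[0, 0, 6, 0, 0, 0, 0, 0, 0, 0], [0, 0, 0, 0, 0, 0, 0, 0, 0, 0], [0, 0, 0, 0, 0, 0, 0, 0, 0, 0], [0, 0, 0, 0, 0, 0, 0, 0, 0, 0], [0, 0, 0, 0, 0, 0, 0, 0, 0, 0], [0, 0, 0, 0, 0, 0, 0, 0, 0, 0]]
```

>>> carry_out(steps=[{"delta_pos":[0,0,-1.4],"yaw":0},{"delta_pos":[0,0.3,-1.4],"yaw":0},{"delta_pos":[0.1,1.6,-0.7],"yaw":0},{"delta_pos":[0.1,1.6,-0.8],"yaw":0},{"delta_pos":[0.1,1.4,-1],"yaw":0}], newtons=8)

```text
t: 25.1
position: [507.2, -19.9, 133.6]
ee_rot: [172.8, -51.8, 94.5]
contact_force: [-1.1, 3.5, 6.6]
grip_width: 0.18
```

```bash
python3 sv.py
```

```text
25.1 grasp [506.  -34.9 145.2] az 85.4 tilt 52.1 F [-1.1  3.5  6.6] w 15.8 jaw [ 0.997 -0.02   0.077]
scene dark outward 16 [[0, 0, 0, 0, 0, 0, 6, 1, 0, 0], [0, 0, 0, 0, 0, 0, 0, 0, 0, 0], [0, 0, 0, 0, 0, 0, 0, 0, 0, 0], [0, 0, 0, 0, 0, 0, 0, 0, 0, 0], [0, 0, 0, 0, 0, 0, 0, 0, 0, 0], [0, 0, 0, 0, 0, 0, 0, 0, 0, 0]]
side dark outward 96 [[0, 0, 5, 0, 19, 29, 22, 2, 0, 0], [0, 0, 0, 0, 0, 0, 0, 0, 0, 0], [0, 0, 0, 0, 0, 0, 0, 0, 0, 0], [0, 0, 0, 0, 0, 0, 0, 0, 0, 0], [0, 0, 0, 0, 0, 0, 0, 0, 0, 0], [0, 0, 0, 0, 0, 0, 0, 0, 0, 0]]
```

The handle is leaning out as planned, by about 25 degrees, with about 7 N at the tool. I'll continue the arc.

>>> carry_out(steps=[{"delta_pos":[0,0.8,-1.2],"yaw":0},{"delta_pos":[0,0.8,-1.3],"yaw":0},{"delta_pos":[0,0.7,-1.3],"yaw":0},{"delta_pos":[0,0.5,-1],"yaw":0}])

```text
t: 25.7
position: [506.8, 16.1, 86.5]
ee_rot: [172.7, -52.3, 94.9]
contact_force: [0.2, 0.7, 1.2]
grip_width: 0.179
```

```bash
python3 sv.py
```

```text
25.7 grasp [505.6   1.1  98. ] az 85.7 tilt 52.6 F [0.2 0.7 1.2] w 15.8 jaw [ 0.997 -0.016  0.078]
scene dark outward 81 [[0, 0, 0, 1, 39, 7, 0, 0, 0, 0], [3, 1, 0, 0, 0, 19, 0, 0, 0, 0], [0, 0, 0, 0, 0, 0, 0, 0, 0, 0], [0, 0, 0, 0, 0, 0, 0, 0, 0, 0], [0, 0, 0, 0, 0, 0, 0, 0, 0, 0], [0, 0, 0, 0, 0, 0, 0, 0, 0, 0]]
side dark outward 62 [[0, 0, 3, 11, 2, 0, 0, 0, 0, 0], [0, 0, 0, 0, 14, 14, 0, 0, 0, 0], [0, 0, 0, 0, 1, 8, 2, 0, 0, 0], [0, 0, 0, 0, 0, 0, 0, 0, 0, 0], [0, 0, 0, 0, 0, 0, 0, 0, 0, 0], [0, 0, 0, 0, 0, 0, 0, 0, 0, 0]]
```

>>> carry_out(steps=[{"delta_pos":[0,0.5,-1],"yaw":0},{"delta_pos":[0,0.2,-0.7],"yaw":0}])

```text
t: 26.05
position: [506.7, 22.9, 68.2]
ee_rot: [172.8, -52.3, 94.8]
contact_force: [-0.4, 0.2, 0.6]
grip_width: 0.184
```

>>> carry_out(steps=[{"delta_pos":[0,0,0],"yaw":0},{"delta_pos":[0,0,0],"yaw":0}], newtons=45)

```text
t: 26.3
position: [506.7, 22.8, 67.8]
ee_rot: [172.8, -52.3, 94.7]
contact_force: [0.2, 0.5, 1.1]
grip_width: 0.172
```

```bash
cat >> sv.py <<'E'
d=np.load('pts.npy');h=d[(abs(d[:,1])<14)&(d[:,3]<90)&(d[:,0]>25)&(d[:,0]<130)&(d[:,2]>-10)]
h=h[abs(h[:,2]-h[:,0]*.6)<35]
if len(h)>5: 
    k=cv2.fitLine(h[:,[0,2]].astype(np.float32),cv2.DIST_HUBER,0,.01,.01).ravel();print('handle elev',np.degrees(np.arctan(k[1]/k[0])),len(h))
b=d[(d[:,0]<-60)&(d[:,0]>-185)&(d[:,2]<0)&(d[:,2]>15-g[2])];b=b[abs(b[:,1])<55]
print('bowl',len(b),b.min(0).round(),b.max(0).round())
for a in range(-180,-60,20):
    q=b[(b[:,0]>=a)&(b[:,0]<a+20)]
    if len(q)>3: print(a,len(q),'top z',np.percentile(q[:,2],[50,90,98]).round(),'lat',q[:,1].min().round(),q[:,1].max().round())
E
python3 sv.py
```

```text
26.3 grasp [505.5   7.7  79.3] az 85.7 tilt 52.6 F [0.2 0.5 1.1] w 15.1 jaw [ 0.997 -0.017  0.076]
scene dark outward 93 [[0, 3, 1, 12, 34, 0, 0, 0, 0, 0], [1, 2, 1, 0, 28, 5, 0, 0, 0, 0], [0, 0, 0, 0, 0, 1, 0, 0, 0, 0], [0, 0, 0, 0, 0, 0, 0, 0, 0, 0], [0, 0, 0, 0, 0, 0, 0, 0, 0, 0], [0, 0, 0, 0, 0, 0, 0, 0, 0, 0]]
side dark outward 42 [[0, 0, 4, 3, 0, 0, 0, 0, 0, 0], [0, 0, 0, 1, 6, 0, 0, 0, 0, 0], [0, 0, 0, 0, 13, 11, 0, 0, 0, 0], [0, 0, 0, 0, 0, 0, 2, 0, 0, 0], [0, 0, 0, 0, 0, 0, 0, 0, 0, 0], [0, 0, 0, 0, 0, 0, 0, 0, 0, 0]]
handle elev 30.54626 126
bowl 447 [-152.  -54.  -64.   70.] [-60.  35. -31. 234.]
-160 70 top z [-46. -44. -43.] lat -34.0 20.0
-140 91 top z [-47. -42. -40.] lat -51.0 33.0
-120 67 top z [-47. -41. -39.] lat -53.0 35.0
-100 83 top z [-46. -39. -38.] lat -54.0 35.0
-80 136 top z [-45. -40. -36.] lat -44.0 23.0
```

The handle is raised 30.5 degrees and the rim is flat to about 4 degrees, so the sieve is level and gripped firmly. I'll lift it and carry it over the pot.

>>> carry_out(steps=[{"delta_pos":[0,0,1.5],"yaw":0},{"delta_pos":[0,0,2.5],"yaw":0},{"delta_pos":[0,0,3],"yaw":0},{"delta_pos":[0,0,3],"yaw":0},{"delta_pos":[0,0,3],"yaw":0},{"delta_pos":[0,0,1.5],"yaw":0},{"delta_pos":[0,0,0],"yaw":0}])

```text
t: 27.28
position: [505.8, 21.5, 221.3]
ee_rot: [172.6, -52.0, 94.8]
contact_force: [-0.2, 0.0, -0.8]
grip_width: 0.172
```

```bash
python3 sv.py
```

```text
27.275 grasp [504.7   6.5 232.9] az 85.5 tilt 52.4 F [-0.2  0.  -0.8] w 15.2 jaw [ 0.997 -0.017  0.079]
scene dark outward 114 [[0, 0, 0, 13, 45, 0, 0, 0, 0, 0], [0, 0, 0, 0, 25, 10, 0, 0, 0, 0], [0, 0, 0, 0, 0, 1, 0, 0, 0, 0], [0, 0, 0, 0, 0, 1, 2, 0, 0, 0], [0, 0, 0, 0, 0, 0, 0, 0, 0, 0], [0, 0, 0, 0, 0, 0, 0, 0, 0, 0]]
side dark outward 69 [[0, 0, 5, 11, 0, 0, 0, 0, 0, 0], [0, 0, 0, 5, 8, 2, 0, 0, 0, 0], [0, 0, 0, 0, 18, 12, 0, 0, 0, 0], [0, 0, 0, 0, 0, 2, 0, 0, 0, 0], [0, 0, 0, 0, 0, 0, 0, 0, 0, 0], [0, 0, 0, 0, 0, 0, 0, 0, 0, 0]]
handle elev 30.961796 173
bowl 754 [-152.  -54.  -81.   18.] [-60.  35. -30. 220.]
-160 79 top z [-49. -45. -44.] lat -35.0 20.0
-140 130 top z [-55. -45. -42.] lat -50.0 33.0
-120 162 top z [-66. -43. -41.] lat -54.0 35.0
-100 184 top z [-63. -42. -40.] lat -52.0 35.0
-80 199 top z [-50. -41. -37.] lat -47.0 22.0
```

>>> carry_out(steps=[{"delta_pos":[0,1.5,0],"yaw":0},{"delta_pos":[0,2.5,0],"yaw":0},{"delta_pos":[0,3,0],"yaw":0},{"delta_pos":[0,3,0],"yaw":0},{"delta_pos":[0.2,3,0],"yaw":0},{"delta_pos":[0.2,3,0],"yaw":0},{"delta_pos":[0,3,0],"yaw":0},{"delta_pos":[0,2.5,0],"yaw":0},{"delta_pos":[0,1.5,0],"yaw":0},{"delta_pos":[0,0.5,0],"yaw":0},{"delta_pos":[0,0,0],"yaw":0}])

```text
t: 28.75
position: [498.8, 271.7, 206.4]
ee_rot: [175.5, -52.5, 92.7]
contact_force: [0.1, -0.1, -0.4]
grip_width: 0.172
```

```bash
cat > fin.py <<'E'
from h import *
s=state();R=rot(s['ee_rot']);z=R[:,2];g=s['position']-19*z
print(s['t'],'grasp',g.round(1),'tilt',round(np.degrees(np.arccos(-z[2])),1),'az',round(np.degrees(np.arctan2(z[1],z[0])),1),'F',s['contact_force'].round(1),'w',round(s['grip_width']*88.1,1),'q',s['q'].round(1))
u=np.array([z[0],z[1],0]);u/=np.linalg.norm(u);l=np.cross([0,0,1],u)
print('sieve centre est',(g-110*u-9*l).round(1)[:2],'pot (510.4,147.2)','rim z~',round(g[2]-42))
E
python3 fin.py
```

```text
28.75 grasp [498.  256.6 217.9] tilt 52.7 az 87.0 F [ 0.1 -0.1 -0.4] w 15.1 q [ -2.8   4.3 123.7  59.1  67.9 -35.2]
sieve centre est [501.2 146.3] pot (510.4,147.2) rim z~ 176
```

Shift x by +9 mm, then check with the cameras.

>>> carry_out(steps=[{"delta_pos":[0.5,0.1,0],"yaw":0},{"delta_pos":[0.3,0,0],"yaw":0},{"delta_pos":[0,0,0],"yaw":0},{"delta_pos":[0,0,0],"yaw":0},{"delta_pos":[0,0,0],"yaw":0}])

```text
t: 29.38
position: [508.9, 270.6, 206.4]
ee_rot: [175.4, -52.5, 92.5]
contact_force: [-0.3, -0.3, -0.6]
grip_width: 0.175
```

```bash
python3 fin.py; python3 - <<'E'
from h import *
I=[]
for n in('scene','side'):
    c=read_camera(n);W=cloud(c).reshape(-1,3);I.append(c['color'])
    p=W[(np.hypot(W[:,0]-510,W[:,1]-147)<75)&(W[:,2]>120)&(W[:,2]<190)]
    t=p[p[:,2]>168]
    print(n,len(p),'xy range',p.min(0).round(),p.max(0).round())
    (cx,cy),r=cv2.minEnclosingCircle(p[:,:2][(p[:,1]<205)].astype(np.float32));print('circle',cx,cy,r)
    # rim: top points by angle -> plane
    a=np.degrees(np.arctan2(p[:,1]-147,p[:,0]-510));q=[p[(a>=k)&(a<k+30)&(np.hypot(p[:,0]-cx,p[:,1]-cy)<48)] for k in range(-180,180,30)]
    print('rim z by angle',[int(np.percentile(k[:,2],95)) if len(k)>8 else None for k in q])
    r=W[(W[:,2]>79)&(W[:,2]<92)];r=r[abs(np.hypot(r[:,0]-510,r[:,1]-147)-93)<10]
    A=np.c_[2*r[:,:2],np.ones(len(r))];s=np.linalg.lstsq(A,(r[:,:2]**2).sum(1),rcond=None)[0];print('pot',s[:2],len(r))
cv2.imwrite('pics/fin.png',cv2.cvtColor(np.hstack([cv2.resize(I[0][120:330,150:500],(400,240)),cv2.resize(I[1][60:330,120:430],(400,348))[:240]]),cv2.COLOR_RGB2BGR))
E
```

```text
29.375 grasp [508.  255.6 217.9] tilt 52.6 az 86.8 F [-0.3 -0.3 -0.6] w 15.4 q [ -2.8   5.3 122.6  59.1  67.8 -35.1]
sieve centre est [510.8 145.2] pot (510.4,147.2) rim z~ 176
scene 429 xy range [463. 103. 137.] [550. 215. 190.]
circle 504.51409912109375 153.6246795654297 51.35536575317383
rim z by angle [171, 170, 168, 168, None, 174, 175, 176, 186, 186, 174, 173]
pot [508.89009392 144.50483682] 402
side 214 xy range [465. 108. 136.] [553. 219. 185.]
circle 508.38519287109375 151.57366943359375 45.05793380737305
rim z by angle [171, 170, None, 170, None, None, 176, None, 166, 174, 175, 172]
pot [511.74478446 150.02699923] 528
```

View pics/fin.png

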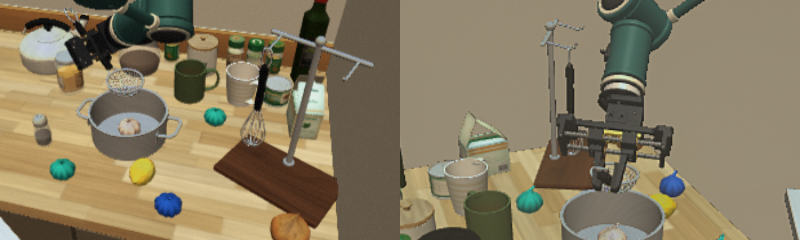

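The last view shows the sieve level over the pot at (125,80) in the left half, the garlic in the pot, the whisk on its hook and the hook for the sieve empty. Everything is still, so I'm handing in.

```bash
python3 -c "
from station import *
print(close_job())"
```

```text
the job is handed in; nothing more can be done
None
```

The garlic is in the pot, and the sieve is held level over it, off its hook and open side up. I handed the job in at about 29.4 s of the 64 s allowed, and no verdict was reported.

**What I did**
- **Garlic:** I lowered it until I felt about 9 N at the pot floor, then let go. A picture showed it standing upright in the middle.
- **Sieve:** The moves only give shifts and yaw. I tilted the tool about 52° by pushing past the arm's outer reach, gripped the handle across its 16 mm width and unhooked it. I then turned it level in a loosened 8 N grip by pressing the bowl lightly on the free worktop (about 7 N measured), tightened to 45 N and carried it over the pot.

**Last checks**

| Check | Measured | Needed |
|---|---|---|
| Sieve rim height | about 168–176 mm (two bins read 186, probably the handle) | 125–220 mm |
| Level | about 5° off (handle 31° up, as designed) | within 15° |
| Centring on the pot | about 2 mm off by arm pose, 2–10 mm by the cameras | within 40 mm |
| Pot position | under 1 mm from its start | within 50 mm |
| Force on the tool | under 1 N (noise) | – |

The whisk still hung on its hook in the last picture, and the lemon, onion, salt shaker and honey jar looked undisturbed; I did not measure those again.

**Doubts and disagreements**
- The two fixed cameras disagree by about 5–6 mm on the pot's centre in y, so I used their mean.
- During one fast move to the arm's upper limit, two joints read just at or past their stops (17.805° against 17.81°, and 152.597° against 152.58°). The tool force briefly read about 61 N with nothing in contact. I backed off and saw no effect afterwards.

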